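Park the coffee scoop and start the grinder

TASK

The beans are in the grinder, so finish the job: slide the stem of the coffee scoop through both steel loops at the front of the grinder, so that its tip sticks out well beyond the second loop, and leave the scoop hanging there. Only then start the grinder: press its round green button fully down and let it come back up. Leave the scoop parked and do not disturb the sugar bowl or the jam jar.

Things in the scene. Friction and masses are not known exactly. Their poses are not given: they have to be found in the camera images.
- scoop: Steel coffee scoop, 175 mm long, 90 g, standing on its flat-bottomed bowl in the upper tray. Origin: centre of the bowl's underside; x along the stem to its tip, z up. Bowl 44 mm across, 34 mm high. Black flat-sided grip at x = 21 to 57 mm, 14 mm wide (y), 16 mm high; then a bare round stem, 9 mm thick, to x = 153 mm. Axis of grip and stem 26 mm above the underside. Hangs bowl-down in the loops.
- scoop_grip (a point): Middle of the scoop's black grip, on the stem's axis; axes as the scoop's.
- scoop_collar (a point): Where the bare stem leaves the black grip, on the stem's axis, 18 mm from the middle of the grip.
- scoop_tip (a point): Free end of the scoop's stem, on its axis, 114 mm from the middle of the grip.
- grinder: Red coffee grinder, fixed, 130 mm wide, 400 mm high. Origin on the table; front faces -x, y across, z up. Black base, 20 mm thick, x = -160 to 130 mm; loops stand on its front. Behind x = -60 mm a console slopes up and back at 40 degrees and carries the green button. The head overhangs it (x = -45 to 130 mm, underside at z = 235 mm): reach the button with the tool tilted about 40 degrees.
- loop_near (a point): Centre of the first loop: a steel ring standing on a post, hole 17 mm in diameter, outside 29 mm, 8 mm thick; its hole runs along the grinder's y. In the grinder's frame it is at x = -130, y = 25, z = 70 mm.
- loop_far (a point): Centre of the second loop, the same as the first, in line with it 50 mm away along the grinder's -y (at y = -25 mm); this is the loop farther from the robot.
- start_top (a point): Centre of the top face of the round green start button (40 mm across, on a black housing). Its z axis points out of the button, 40 degrees from vertical towards the grinder's front (-x of the grinder).
- start (a joint): Travel of the start button along its axis: 0 is up, 0.008 m is fully down. A spring brings it back; fully down takes 6 N.
- trays: Two stacked wooden trays, fixed, 300 mm (x) by 200 mm (y) and 48 mm high together. Origin: centre of the underside. The floor of the upper tray is 32 mm above the table; its rim is 8 mm thick and rises 16 mm above that floor.
- sugar_bowl: White ceramic sugar bowl with lid, 92 mm across, 96 mm high; origin at the centre of its underside. Bystander.
- jam_jar: Glass jam jar with clip-lock lid, 80 mm across (90 mm over the clip), 112 mm high; origin at the centre of its underside. Bystander.

How it is judged:
By the outcome, as a careful person would: the job done as asked, in the order asked, and still so for the second after the job is handed in, with the robot touching nothing.
It also fails if it takes over 58 s, if anything falls off the work surface, if the arm or the gripper's body presses on something with over 40 N, if the wrist force passes 120 N, or if a joint passes its speed limit or range.

ROBOT

A 6-joint arm with a two-finger parallel gripper is mounted at the origin on the work surface. World frame = base frame: x ahead of the robot, y to its left, z up, the work surface at z = 0. Lengths are in m, angles in rad, forces in N, time in s.
With the tool pointing down it reaches from about 0.275 to 0.725 m from the base axis. Payload 5.6 kg.
Tool frame: the origin (TCP) lies at the very end of the fingers, on their centre line; the grasp point (between the pads) lies 19 mm behind it (arm.grip_depth is the z of the grasp point in the tool frame, in m); z points along the fingers, y is the line along which they close (so a half turn about z gives the same grasp; the last joint's range is limited). The gripper opens to 85 mm and grips with 20 to 120 N. Pads are 22 mm wide; open, the fingers measure 114 mm over their backs; the gripper's body (76 mm by 85 mm) begins 54 mm behind the grasp point. The pads swing forward as they close: fully open they stand 13 mm farther back than shut.
Start: joints at [1.482, 0.255, 0.108, 0, -1.424, -0.285], TCP at [0.201, 0.512, 0.231] pointing down, gripper open.
Joint ranges: [-2.95, 2.95], [-1.21, 1.97], [-1.09, 1.5], [-2.87, 1.71], [-2.94, -0.07], [-3.05, 3.05]. Speed limits (rad/s): [2.57, 2.57, 3.14, 3.14, 3.14, 3.14].

INTERFACE

Orientations are given as a 3x3 rotation matrix whose columns are the frame's x, y, z axes.
In Python, from plant import observe, vision, workorder, arm gives the robot as it stands.
- The arm moves only by the tool carry_out, never from a script. Its argument "deltas" is a list of rows, each a list of 3 entries, a list of its own where there are three numbers: the finger opening in m, from 0 to 0.0854, then the shift along the tool's x, y, z in m, then the turn, a rotation vector about the tool's x, y, z in degrees. A call has exactly 5 rows; each row shifts and turns the commanded pose from where the row before left it, along the tool's axes as they then stand; what a row does not reach is not made up. A row lasts 1/8 s, in which the tool goes at most 62.5 mm and 10.7 degrees, less where a joint would pass 70% of its speed; a pose out of reach is approached as far as the arm can. A call with a gripper value outside its range is refused whole. The fingers move at their own pace and stop on an object; the grip force is fixed at half the most. Time passes only in rows, so rows that do not move let the fingers close, or fill a call up. It gives the time, the measured TCP pose, the force, the opening and the grip force at its end, in the units of the state.
- observe(): the state, without advancing time (a new reading comes with each control period).
- vision.camera(name): name is "scene" or "top" or "wrist"; returns a dict with "img" (384x512x3 uint8, red, green, blue), "fx", "fy", "cx", "cy" (pixels), "rvec" (rotation vector, rad) and "tvec" (3), from world to camera coordinates, as OpenCV has them. Camera axes: x right, y down, z forward; pixel columns grow to the right and rows downward; lengths in m; the calibration is good to about 2 mm. A picture is of the moment at which its call begins. There is no depth.
- workorder.job_done(): hands the job in; it is judged then, once.
The state is a dict: "clock": time; "joints": joint angles; "dq": joint speeds; "tau": joint torques, N m; "position": TCP position; "tcp_rot": TCP orientation; "force": force on the tool from outside, world axes, zero at the start; "moment": the same for the moment, N m; "gripper_width": opening from 0.0 (shut) to 1.0 (fully open); "gripper_force": force on a finger pad.
Only numpy, scipy, OpenCV 4.12 (cv2) and the standard library are available. Lean on these libraries where they do the work, as an engineer would, in place of code of your own. Each camera call takes 0.05 s, during which the arm holds its last target. There are 200 camera calls.

## Working session

There is one attempt and no reset: what is moved stays moved. The work goes in short steps, Python scripts to look and compute and a tool call to move; the robot and the scene stay as the last step left them, time stands still between calls to the robot, and variables do not carry over. Pictures are saved under pics/ and viewed, at most 10 in all, crops included, and the job is handed in when it is done.

Besides the shell and the picture viewer there is one more tool, called after ">>>" as a command line: name --argument value ..., lists and objects as JSON in quotes. carry_out: Moves the arm, as the interface text tells. Its arguments: {"type":"object","properties":{"deltas":{"type":"array"}},"required":["deltas"]}

```bash
ls; mkdir -p pics; python3 - <<'E'
from plant import observe, vision, arm
import cv2,pickle
s=observe();print(s['clock'],s['position'],s['tcp_rot'],s['gripper_width'],arm.grip_depth)
c={n:vision.camera(n) for n in("scene","top","wrist")}
pickle.dump(c,open('c0.pkl','wb'))
for n in c:
  print(n,[c[n][k] for k in('fx','fy','cx','cy','rvec','tvec')])
  if n!='wrist': cv2.imwrite(f'pics/{n}0.png',cv2.resize(c[n]['img'][:,:,::-1],(800,600),interpolation=cv2.INTER_CUBIC))
E
```

```text
pics
0.0 [0.20060041 0.51159339 0.23039947] [[ 9.30919018e-01 -3.65225137e-01 -6.17461490e-04]
 [-3.65225653e-01 -9.30917368e-01 -1.75378345e-03]
 [ 6.57201737e-05  1.85814314e-03 -9.99998271e-01]] 1.0023438864251522 -0.0187
scene [382.56257173559334, 382.56257173559334, 259.53987016073233, 195.71539035534778, array([ 1.9000854 ,  1.71976989, -0.63138799]), array([-0.02293434, -0.34964968,  1.51047968])]
top [348.01165840719375, 348.01165840719375, 251.14961687884457, 198.7100301066069, array([ 2.14098778, -2.04524825,  0.24791433]), array([-0.03060788,  0.58328305,  0.82039701])]
wrist [275.4621114645982, 275.4621114645982, 251.3249969040333, 187.5208246781423, array([-1.65898705,  2.43468511,  0.37162546]), array([ 0.54962218, -0.03774921,  0.37937991])]
```

View pics/scene0.png

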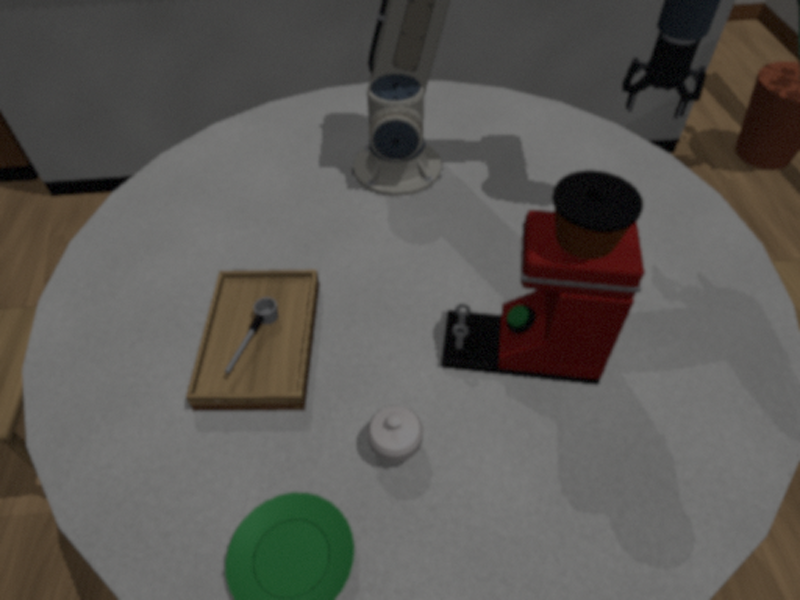

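View pics/top0.png

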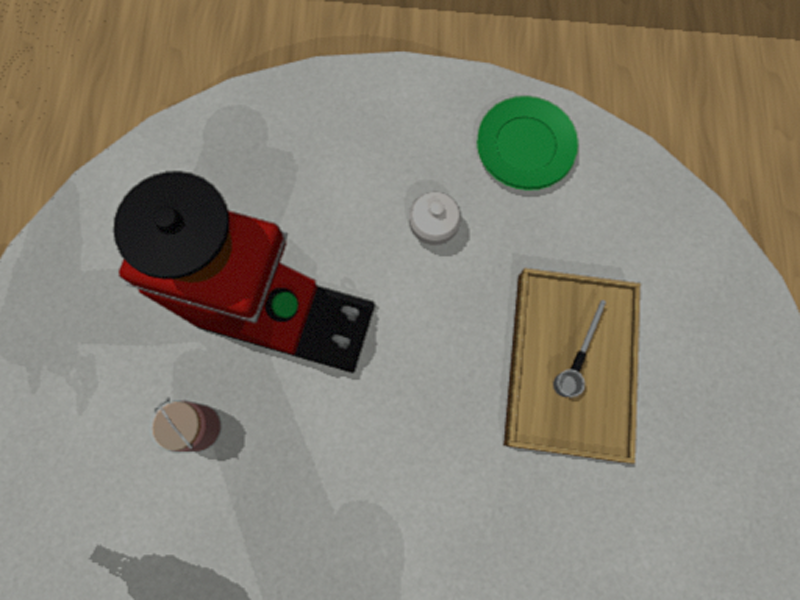

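```bash
python3 - <<'E'
import cv2,pickle,numpy as np
c=pickle.load(open('c0.pkl','rb'))
def t(n,x,y):
  a=cv2.resize(c[n]['img'][y:y+75,x:x+100,::-1],(400,300),interpolation=cv2.INTER_CUBIC)
  for i in range(0,100,20): cv2.putText(a,str(x+i),(i*4,8),0,.3,(255,0,255));a[:,i*4]=a[:,i*4]//2+(60,0,60)
  for i in range(0,75,20): cv2.putText(a,str(y+i),(0,i*4+8),0,.3,(255,0,255));a[i*4]=a[i*4]//2+np.array([60,0,60],np.uint8)
  return np.clip(a*1.0,0,255).astype(np.uint8)
cv2.imwrite('pics/m.png',np.vstack([np.hstack([t('top',340,188),t('top',160,170)]),np.hstack([t('scene',110,180),t('scene',270,180)])]))
E
```

```text
(no output)
```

View pics/m.png

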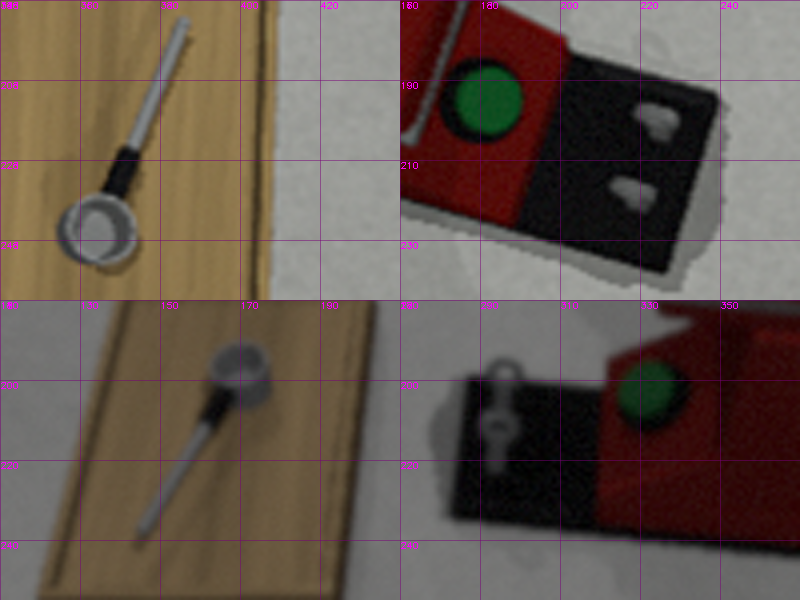

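```bash
cat > h.py <<'E'
import numpy as np,cv2,pickle
from scipy.optimize import least_squares
def proj(c,P):
  K=np.array([[c['fx'],0,c['cx']],[0,c['fy'],c['cy']],[0,0,1]])
  return cv2.projectPoints(np.array(P,float).reshape(-1,3),c['rvec'],c['tvec'],K,None)[0].reshape(-1,2)
def se2(p,Q):
  Q=np.array(Q,float);a=p[2];c,s=np.cos(a),np.sin(a)
  return np.c_[p[0]+c*Q[:,0]-s*Q[:,1],p[1]+s*Q[:,0]+c*Q[:,1],Q[:,2]]
def fit(obs,p0):
  # obs: list of (cam, model pts, pixels)
  r=lambda p:np.concatenate([(proj(c,se2(p,Q))-np.array(u)).ravel() for c,Q,u in obs])
  s=min((least_squares(r,[p0[0],p0[1],a],loss='soft_l1') for a in np.arange(-3,3.2,.7)),key=lambda s:s.cost)
  s.x[2]=(s.x[2]+np.pi)%(2*np.pi)-np.pi
  return s.x,r(s.x).reshape(-1,2).round(1)
def tri(obs):
  return least_squares(lambda X:np.concatenate([(proj(c,X)-np.array(u)).ravel() for c,u in obs]),[.4,0,.1])
E
cat > m.py <<'E'
from h import *
c=pickle.load(open('c0.pkl','rb'));T,S=c['top'],c['scene']
sc=[[.153,0,.058],[.057,0,.058],[0,0,.066]]
x,r=fit([(T,sc,[(386,192.5),(372.7,225),(364.5,245.2)]),(S,sc,[(145,239.7),(162.5,211.2),(169.5,196.2)])],(.5,.0))
print('scoop',x,np.degrees(x[2]));print(r.tolist())
b=[[-.16,-.065,.02],[-.16,.065,.02]]
l=[[-.13,-.025,.07],[-.13,.025,.07]]
for obs in ([(T,b,[(239.75,193.75),(226.5,238)]),(S,b+l,[(282.75,234.75),(287,199),(294.5,211.5),(296.5,198.5)])],):
  g,r=fit(obs,(.5,.3));print('grinder',g,np.degrees(g[2]));print(r.tolist())
t=tri([(T,(182,195.25)),(S,(331.5,202))]);print('button',t.x,t.cost)
print('loops',se2(g,l))
for nm,o in(('scoop',x),):print('grip,tip,bowl',se2(o,[[.039,0,.058],[.153,0,.058],[0,0,.032]]))
cg,sg=np.cos(g[2]),np.sin(g[2]);d=t.x-np.r_[g[:2],0];print('button in grinder',cg*d[0]+sg*d[1],-sg*d[0]+cg*d[1],d[2])
for q in ([[436,217],],[[186,426]]): 
  uv=np.array(q,float)/1.5625;print('bystander px',uv)
  f=least_squares(lambda p:(proj(T,[p[0],p[1],.1])-uv).ravel(),[.5,0]);print(f.x)
E
python3 m.py
```

```text
scoop [ 0.48032354 -0.29168751 -0.41467007] -23.758844774344567
[[-0.4, -0.2], [-0.7, -0.1], [0.1, -0.5], [-0.3, -1.7], [-1.4, 0.3], [0.0, -0.8]]
grinder [0.58796468 0.20024491 1.3402799 ] 76.79238149120073
[[-0.5, -2.2], [-1.0, -0.5], [-0.6, -2.5], [-0.8, -1.3], [0.1, 0.3], [-0.6, -0.1]]
button [0.57880573 0.1695637  0.09638784] 0.5153670468233996
loops [[0.58260095 0.06797159 0.07      ]
 [0.53392352 0.07939561 0.07      ]]
grip,tip,bowl [[ 0.51601827 -0.30740014  0.058     ]
 [ 0.62035669 -0.35332937  0.058     ]
 [ 0.48032354 -0.29168751  0.032     ]]
button in grinder -0.03196228238173266 0.0019066228646054811 0.09638783711717781
bystander px [[279.04 138.88]]
[ 0.73861681 -0.06877092]
bystander px [[119.04 272.64]]
[0.38420935 0.29730094]
```

>>> carry_out --deltas '[[0.05,[0.0395,0.043,0.002],[0,0,0]],[0.05,[0.0395,0.043,0.002],[0,0,0]],[0.05,[0.0395,0.043,0.002],[0,0,0]],[0.05,[0.0395,0.043,0.002],[0,0,0]],[0.05,[0.0395,0.043,0.002],[0,0,0]]]'

```text
clock: 0.78
position: [0.3063, 0.2378, 0.2212]
tcp_rot: [[0.931, -0.365, 0.0], [-0.365, -0.931, 0.0], [0.0, -0.0, -1.0]]
force: [1.9, -0.1, 0.2]
gripper_width: 0.586
gripper_force: 0.0
```

>>> carry_out --deltas '[[0.05,[0.0395,0.043,0.002],[0,0,0]],[0.05,[0.0395,0.043,0.002],[0,0,0]],[0.05,[0.0395,0.043,0.002],[0,0,0]],[0.05,[0.0395,0.043,0.002],[0,0,0]],[0.05,[0.0395,0.043,0.002],[0,0,0]]]'

```text
clock: 1.4
position: [0.4117, -0.0344, 0.2113]
tcp_rot: [[0.931, -0.365, 0.0], [-0.365, -0.931, 0.0], [0.0, -0.0, -1.0]]
force: [1.4, 0.9, 0.6]
gripper_width: 0.588
gripper_force: 0.0
```

>>> carry_out --deltas '[[0.05,[0.0395,0.043,0.002],[0,0,0]],[0.05,[0.0395,0.043,0.002],[0,0,0]],[0.05,[0.0395,0.043,0.002],[0,0,0]],[0.05,[0.0395,0.043,0.002],[0,0,0]],[0.05,[0.0395,0.043,0.002],[0,0,2.4]]]'

```text
clock: 2.02
position: [0.5172, -0.3067, 0.2008]
tcp_rot: [[0.914, -0.405, -0.0], [-0.405, -0.914, 0.0], [-0.0, -0.0, -1.0]]
force: [1.6, 0.4, 0.9]
gripper_width: 0.59
gripper_force: 0.0
```

```bash
cat > w.py <<'E'
import sys
from h import *
from plant import observe,vision
def shot(n,name,crop=None):
  c=vision.camera(n);pickle.dump(c,open(name+'.pkl','wb'))
  a=c['img'][:,:,::-1]
  if crop: x,y,k=crop; a=a[y:y+600//k,x:x+800//k]; a=cv2.resize(a,None,fx=k,fy=k,interpolation=cv2.INTER_CUBIC)
  cv2.imwrite(f'pics/{name}.png',a);return c
E
python3 - <<'E'
from w import *
c=shot('wrist','w1');s=observe();R=s['tcp_rot'];p=s['position']
Rc=cv2.Rodrigues(c['rvec'])[0];print('cam in tool',R.T@(-Rc.T@c['tvec']-p),'axis',R.T@Rc[2],'right',R.T@Rc[0],p)
print(proj(c,[[.516,-.3074,.058],[.5325,-.3147,.058],[.62036,-.3533,.058],[.4803,-.2917,.066]]))
E
```

```text
cam in tool [ 0.07468982 -0.00505712 -0.14446602] axis [-0.29735064 -0.00167743  0.95476687] right [0.00464097 0.9999841  0.00320224] [ 0.51787216 -0.31213481  0.19843462]
[[252.85430678 177.93372774]
 [252.87160411 161.3930121 ]
 [252.71371406  61.89140265]
 [252.93480609 214.51862879]]
```

View pics/w1.png

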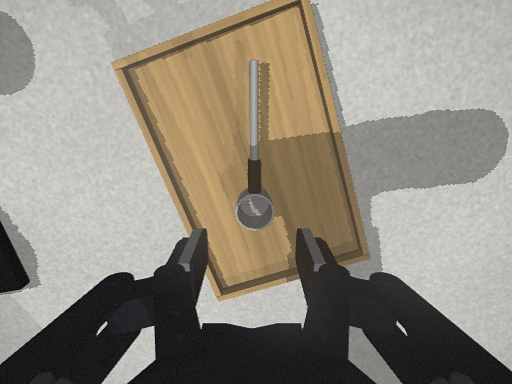

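```bash
cat >> w.py <<'E'
from scipy.spatial.transform import Rotation as Ro
def go(target,R,s=None):
  s=s or observe();A=np.array(s['tcp_rot']);p=np.array(s['position'])
  print('now',p.round(4),'clk',round(s['clock'],2),'F',np.round(s['force'],1),'w',round(s['gripper_width'],3));print(' shift tool(m)',(A.T@(np.array(target)-p)).round(4),'turn',Ro.from_matrix(A.T@R).as_rotvec(degrees=True).round(2))
def Rdown(yaw):
  c,s=np.cos(yaw),np.sin(yaw);return np.array([[c,s,0],[s,-c,0],[0,0,-1.]])
E
python3 - <<'E'
from w import *
c=pickle.load(open('w1.pkl','rb'))
sc=[[.153,0,.058],[.057,0,.058],[0,0,.066]]
x,r=fit([(c,sc,[(253,60),(254,160),(254.2,211)])],(.5,-.3));print(x,r.tolist())
x=(x+np.array([.4803,-.2917,-.4147]))/2
g=se2(x,[[.039,0,.058]])[0];print(x,g)
go([g[0],g[1],.040],Rdown(x[2]))
E
```

```text
[ 0.48149899 -0.29385844 -0.40667442] [[0.0, -0.4], [-0.2, -0.4], [0.1, 1.8]]
[ 0.4808995  -0.29277922 -0.41068721] [ 0.51665652 -0.30834956  0.058     ]
now [ 0.5179 -0.3121  0.1984] clk 2.08 F [ 3.2 -4.8  0.6] w 0.585
 shift tool(m) [-0.0022 -0.0034  0.1584] turn [ 0.17  0.16 -0.64]
```

>>> carry_out --deltas '[[0.05,[0,0,0.03],[0,0,0]],[0.05,[0,0,0.03],[0,0,0]],[0.05,[0,0,0.03],[0,0,0]],[0.05,[0,0,0],[0,0,0]],[0.05,[0,0,0],[0,0,0]]]'

```text
clock: 2.7
position: [0.5175, -0.3052, 0.1126]
tcp_rot: [[0.915, -0.404, 0.001], [-0.404, -0.915, -0.001], [0.002, 0.0, -1.0]]
force: [0.1, -0.4, 0.2]
gripper_width: 0.583
gripper_force: 0.0
```

```bash
python3 - <<'E'
from w import *
go([.5167,-.3083,.040],Rdown(-.4107))
E
```

```text
now [ 0.5175 -0.3052  0.1126] clk 2.7 F [ 0.1 -0.4  0.2] w 0.583
 shift tool(m) [0.0004 0.0031 0.0726] turn [ 0.03 -0.09 -0.27]
```

>>> carry_out --deltas '[[0.05,[0.0,0.003,0.024],[0,0,0]],[0.05,[0,0,0.024],[0,0,0]],[0.05,[0,0,0.024],[0,0,0]],[0.05,[0,0,0],[0,0,0]],[0.05,[0,0,0],[0,0,0]]]'

```text
clock: 3.32
position: [0.5169, -0.3081, 0.0413]
tcp_rot: [[0.915, -0.403, 0.003], [-0.403, -0.915, -0.002], [0.003, 0.0, -1.0]]
force: [-0.4, -0.4, 0.2]
gripper_width: 0.587
gripper_force: 0.0
```

>>> carry_out --deltas '[[0.0,[0,0,0],[0,0,0]],[0.0,[0,0,0],[0,0,0]],[0.0,[0,0,0],[0,0,0]],[0.0,[0,0,0],[0,0,0]],[0.0,[0,0,0],[0,0,0]]]'

```text
clock: 3.95
position: [0.5162, -0.3078, 0.0403]
tcp_rot: [[0.915, -0.404, 0.001], [-0.404, -0.915, -0.001], [0.002, 0.0, -1.0]]
force: [-0.1, 0.9, 5.0]
gripper_width: 0.152
gripper_force: 61.1
```

```bash
python3 - <<'E'
from w import *
c=shot('wrist','w2')
go([.5167,-.3083,.040],Rdown(-.4107))
E
```

```text
now [ 0.5162 -0.3078  0.0403] clk 4.0 F [-0.4  1.1  5.6] w 0.153
 shift tool(m) [0.0006 0.0003 0.0003] turn [ 0.01 -0.09 -0.27]
```

View pics/w2.png

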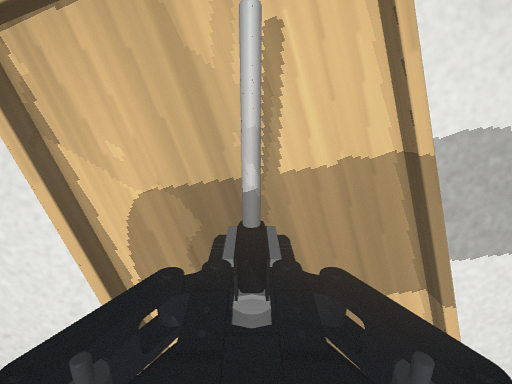

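>>> carry_out --deltas '[[0.0,[0,0,-0.03],[0,0,0]],[0.0,[0,0,-0.045],[0,0,0]],[0.0,[0,0,-0.045],[0,0,0]],[0.0,[-0.0287,-0.0434,0],[0,0,0]],[0.0,[-0.0287,-0.0434,0],[0,0,0]]]'

```text
clock: 4.62
position: [0.4979, -0.2039, 0.1592]
tcp_rot: [[0.914, -0.405, 0.001], [-0.405, -0.914, 0.001], [0.0, -0.001, -1.0]]
force: [0.4, 0.8, -1.4]
gripper_width: 0.152
gripper_force: 60.3
```

>>> carry_out --deltas '[[0.0,[-0.0287,-0.0434,0],[0,0,0]],[0.0,[-0.0287,-0.0434,0],[0,0,0]],[0.0,[-0.0287,-0.0434,0],[0,0,0]],[0.0,[-0.0287,-0.0434,0],[0,0,0]],[0.0,[-0.0287,-0.0434,0],[0,0,0]]]'

```text
clock: 5.25
position: [0.4538, 0.0531, 0.1591]
tcp_rot: [[0.915, -0.404, -0.0], [-0.404, -0.915, 0.0], [-0.0, -0.0, -1.0]]
force: [0.7, 1.2, -0.8]
gripper_width: 0.153
gripper_force: 60.3
```

>>> carry_out --deltas '[[0.0,[0,0,0],[0,0,-5.2]],[0.0,[0,0,0],[0,0,-5.2]],[0.0,[0,0,0],[0,0,0]],[0.0,[0,0,0],[0,0,0]],[0.0,[0,0,0],[0,0,0]]]'

```text
clock: 5.88
position: [0.4545, 0.0513, 0.1592]
tcp_rot: [[0.972, -0.233, -0.0], [-0.233, -0.972, -0.0], [-0.0, 0.0, -1.0]]
force: [0.2, 0.5, -0.8]
gripper_width: 0.154
gripper_force: 60.1
```

```bash
python3 - <<'E'
from w import *
c=shot('wrist','w3')
go([.4556,.0511,.16],Rdown(np.radians(-13.2)))
print(proj(c,[[.5339,.0794,.07],[.5826,.0680,.07]]))
E
```

```text
now [0.4545 0.0513 0.1592] clk 5.92 F [-0.3  0.8 -0.5] w 0.147
 shift tool(m) [ 0.0011 -0.     -0.0008] turn [ 0.    0.01 -0.28]
[[194.90091674 110.53071424]
 [190.42740686  41.69036426]]
```

View pics/w3.png

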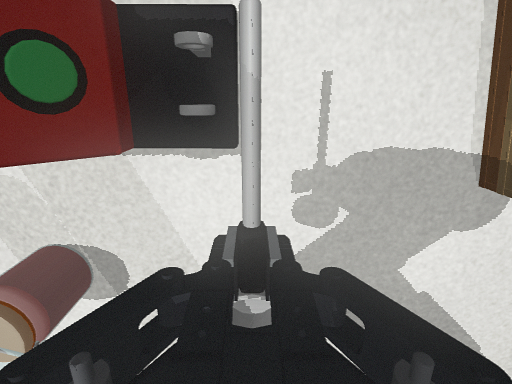

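```bash
cat > f.py <<'E'
from w import *
c3=pickle.load(open('w3.pkl','rb'));c=pickle.load(open('c0.pkl','rb'));T,S=c['top'],c['scene']
b=[[-.16,-.065,.02],[-.16,.065,.02]];l=[[-.13,-.025,.07],[-.13,.025,.07]]
ow=(c3,[b[1],b[0]]+[[-.1445,.025,.07],[-.1155,.025,.07],[-.1445,-.025,.07],[-.1155,-.025,.07],[-.13,.029,.0845]],[(238.5,148),(237,4),(215,109),(180,109),(212,41),(174.5,40),(197,104)])
# drop rows of ring side pts is fine: side px at ring mid-plane
for o in ([ow],[ow,(S,b+l,[(282.75,234.75),(287,199),(294.5,211.5),(296.5,198.5)])]):
  g,r=fit(o,(.58,.2));print(g,np.degrees(g[2]),r.tolist());print('loops',se2(g,l).round(4).tolist())
# stem line in tool frame
s=observe();R=np.array(s['tcp_rot']);p=np.array(s['position'])
for nm in('w3',):
  k=pickle.load(open(nm+'.pkl','rb'));Rc=cv2.Rodrigues(k['rvec'])[0];o=R.T@(-Rc.T@k['tvec']-p)
  for v in (10,60,120,180,210):
    row=k['img'][v,225:280].astype(float).mean(1);d=np.diff(cv2.GaussianBlur(row[None],(3,1),0)[0]);
    lo=225+np.argmax(np.abs(d[:26]))+.5;hi=225+26+np.argmax(np.abs(d[26:]))+.5
    u=(lo+hi)/2;ray=R.T@Rc.T@np.array([(u-k['cx'])/k['fx'],(v-k['cy'])/k['fy'],1]);q=o+ray*(-.0187-o[2])/ray[2]
    print(v,lo,hi,q.round(4), 'width mm',(hi-lo)/k['fx']*(-.0187-o[2])/ray[2]*1e3)
E
python3 f.py
```

```text
[0.58935248 0.19727314 1.33272905] 76.35974964775002 [[-0.2, 0.4], [-0.5, -2.4], [0.7, 0.2], [-0.2, 0.1], [1.3, -0.8], [0.3, 0.1], [-2.5, 11.1]]
loops [[0.583, 0.065, 0.07], [0.5344, 0.0768, 0.07]]
[0.58926022 0.19747582 1.33392243] 76.42812544903795 [[-0.3, 0.4], [-0.8, -2.4], [0.5, 0.1], [-0.4, 0.1], [1.0, -0.9], [-0.0, 0.1], [-2.7, 11.1], [-1.6, -2.4], [-1.5, -1.1], [-0.8, 0.5], [-1.4, 0.1]]
loops [[0.5831, 0.0652, 0.07], [0.5345, 0.077, 0.07]]
10 236.5 261.5 [ 0.1118 -0.0011 -0.0187] width mm 9.746958949327514
60 237.5 260.5 [ 0.094  -0.0011 -0.0187] width mm 9.413274382504408
120 237.5 260.5 [ 0.0701 -0.0012 -0.0187] width mm 10.010860939037082
180 241.5 260.5 [ 0.0429 -0.0004 -0.0187] width mm 8.830427609861099
210 241.5 260.5 [ 0.0279 -0.0004 -0.0187] width mm 9.140220406184778
```

>>> carry_out --deltas '[[0.0,[-0.0336,-0.022,0],[0,0,0]],[0.0,[-0.0336,-0.022,0],[0,0,0]],[0.0,[0,0,0.05],[0,0,0]],[0.0,[0,0,0.057],[0,0,0.1]],[0.0,[0,0,0],[0,0,0]]]'

```text
clock: 6.55
position: [0.3964, 0.108, 0.0495]
tcp_rot: [[0.972, -0.235, -0.007], [-0.235, -0.972, -0.005], [-0.006, 0.006, -1.0]]
force: [0.1, -0.5, 0.1]
gripper_width: 0.147
gripper_force: 60.1
```

```bash
python3 - <<'E'
from w import *
c=shot('scene','s1',(250,130,8))
go([.3994,.1097,.0523],Rdown(np.radians(-13.6)))
s=observe();R=np.array(s['tcp_rot']);p=np.array(s['position'])
P=[p+R@np.array([a,-.0005,-.0187]) for a in(.018,.114)]+[[.5345,.0770,.07],[.5831,.0652,.07]]
print((proj(c,P)-[250,130])*8)
t=shot('top','t1');print(proj(t,P))
E
```

```text
now [0.3989 0.1092 0.0521] clk 6.6 F [ 0.5 -0.4  0. ] w 0.153
 shift tool(m) [ 0.0003 -0.0006 -0.0002] turn [0.17 0.09 0.08]
[[386.73046431 309.32974396]
 [367.2338152  495.29526715]
 [361.27682095 548.65998571]
 [349.63680233 656.4833022 ]]
[[203.34051395 263.12740907]
 [215.17207837 225.79257335]
 [218.26471863 216.31602817]
 [224.15339797 197.86239842]]
```

View pics/s1.png

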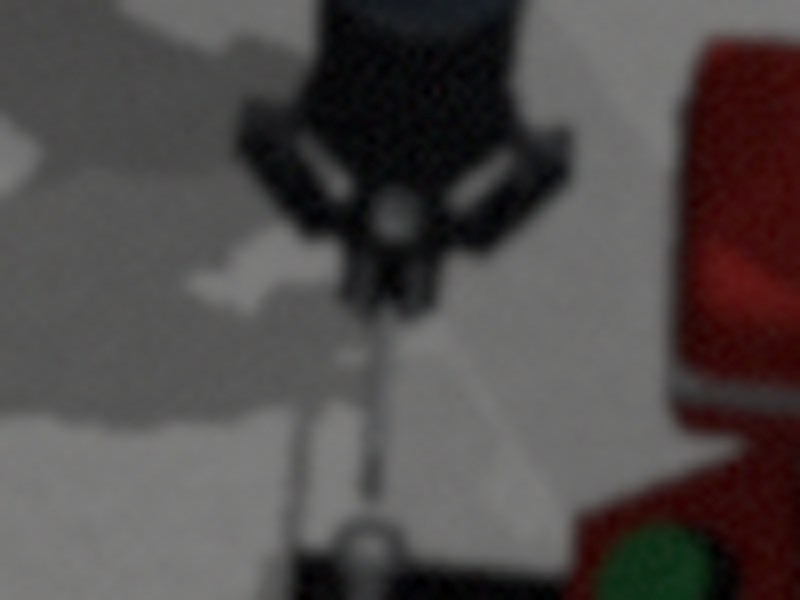

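>>> carry_out --deltas '[[0.0,[0,-0.001,0],[0.1,0.1,0]],[0.0,[0.012,0,0],[0,0,0]],[0.0,[0.012,0,0],[0,0,0]],[0.0,[0.012,0,0],[0,0,0]],[0.0,[0,0,0],[0,0,0]]]'

```text
clock: 7.28
position: [0.4356, 0.1022, 0.0522]
tcp_rot: [[0.972, -0.235, 0.002], [-0.235, -0.972, 0.001], [0.002, -0.002, -1.0]]
force: [-1.2, 0.5, -1.4]
gripper_width: 0.153
gripper_force: 60.2
```

```bash
python3 - <<'E'
from w import *
c=shot('scene','s2',(250,150,8))
go([.3994,.1097,.0523],Rdown(np.radians(-13.6)))
E
```

```text
now [0.4349 0.1022 0.0521] clk 7.33 F [ 0.4  0.2 -0.8] w 0.148
 shift tool(m) [-0.0363  0.001  -0.0003] turn [-0.08 -0.07  0.01]
```

View pics/s2.png

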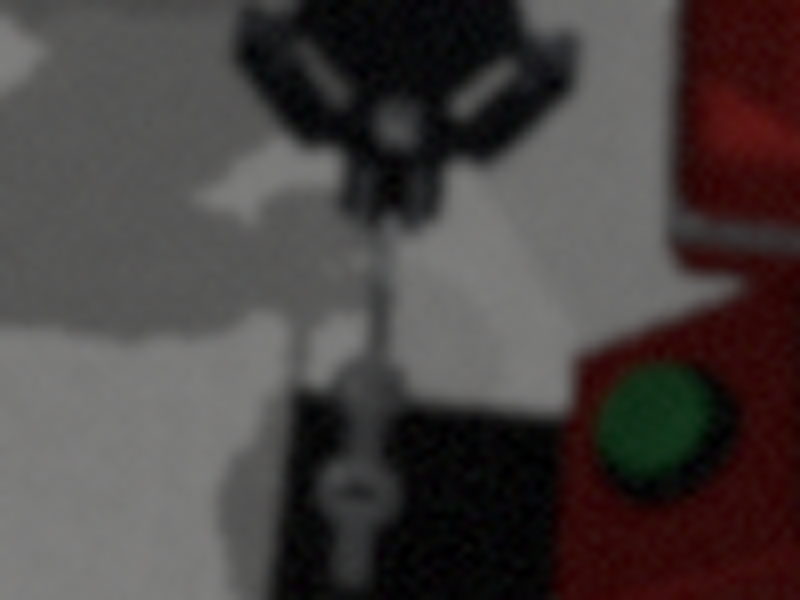

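>>> carry_out --deltas '[[0.0,[0.01,0,0],[0,0,0]],[0.0,[0.01,0,0],[0,0,0]],[0.0,[0.01,0,0],[0,0,0]],[0.0,[0.01,0,0],[0,0,0]],[0.0,[0,0,0],[0,0,0]]]'

```text
clock: 7.95
position: [0.4742, 0.0929, 0.0523]
tcp_rot: [[0.972, -0.234, 0.002], [-0.234, -0.972, 0.001], [0.002, -0.002, -1.0]]
force: [0.2, -0.5, -0.8]
gripper_width: 0.154
gripper_force: 60.2
```

>>> carry_out --deltas '[[0.0,[0.009,0,0],[0,0,0]],[0.0,[0.009,0,0],[0,0,0]],[0.0,[0.009,0,0],[0,0,0]],[0.0,[0.008,0,0],[0,0,0]],[0.0,[0,0,0],[0,0,0]]]'

```text
clock: 8.57
position: [0.5081, 0.0848, 0.0523]
tcp_rot: [[0.972, -0.234, 0.002], [-0.234, -0.972, 0.001], [0.002, -0.002, -1.0]]
force: [-0.2, 0.1, 0.2]
gripper_width: 0.153
gripper_force: 60.2
```

```bash
python3 - <<'E'
from w import *
c=shot('scene','s3',(250,150,8))
go([.510,.0829,.0523],Rdown(np.radians(-13.6)))
E
```

```text
now [0.5076 0.0848 0.0523] clk 8.62 F [-0.4  0.4 -0.2] w 0.153
 shift tool(m) [0.0027 0.0013 0.    ] turn [-0.09 -0.08  0.06]
```

View pics/s3.png

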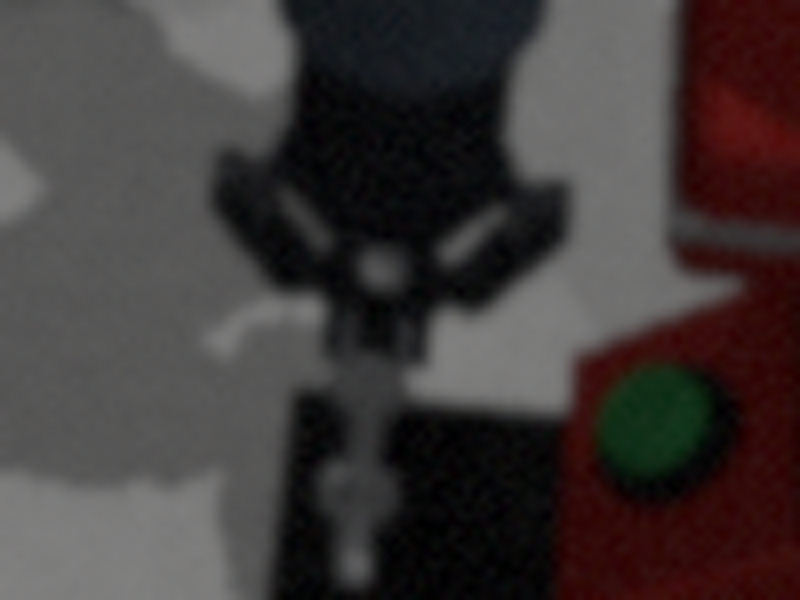

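>>> carry_out --deltas '[[0.0,[0.001,0,0.002],[0,2,0]],[0.0,[0.001,0,0.0025],[0,2,0]],[0.0,[0,0,0],[0,0,0]],[0.0,[0,0,0],[0,0,0]],[0.03,[0,0,0],[0,0,0]]]'

```text
clock: 9.25
position: [0.51, 0.0846, 0.0483]
tcp_rot: [[0.97, -0.234, 0.07], [-0.233, -0.972, -0.015], [0.072, -0.002, -0.997]]
force: [-0.1, 0.5, -0.2]
gripper_width: 0.341
gripper_force: 0.0
```

>>> carry_out --deltas '[[0.04,[0,0,0],[0,0,0]],[0.04,[0,0,0],[0,0,0]],[0.04,[0,0,0],[0,0,0]],[0.04,[0,0,-0.01],[0,0,0]],[0.04,[0,0,-0.02],[0,0,0]]]'

```text
clock: 9.88
position: [0.507, 0.0847, 0.0782]
tcp_rot: [[0.97, -0.234, 0.069], [-0.233, -0.972, -0.016], [0.07, -0.001, -0.998]]
force: [1.1, 0.3, 0.5]
gripper_width: 0.472
gripper_force: 0.0
```

>>> carry_out --deltas '[[0.04,[0,0,-0.03],[0,0,0]],[0.04,[0,0,-0.04],[0,0,0]],[0.04,[0,0,-0.04],[0,-4,0]],[0.04,[0,0,0],[0,0,0]],[0.04,[0,0,0],[0,0,0]]]'

```text
clock: 10.5
position: [0.4995, 0.0865, 0.1875]
tcp_rot: [[0.972, -0.234, 0.002], [-0.234, -0.972, 0.002], [0.002, -0.002, -1.0]]
force: [-0.1, -0.3, -0.3]
gripper_width: 0.47
gripper_force: 0.0
```

```bash
python3 - <<'E'
from w import *
c=shot('wrist','w4');shot('scene','s4',(250,150,8))
a=cv2.imread('pics/w4.png');b=cv2.resize(cv2.imread('pics/s4.png'),(288,216))
b=cv2.copyMakeBorder(b,0,168,0,0,0);cv2.imwrite('pics/c4.png',np.hstack([a,b]))
go([.5,.08,.16],Rdown(np.radians(-13.6)))
E
```

```text
now [0.499  0.0863 0.1867] clk 10.6 F [-0.2 -0.1 -0.5] w 0.472
 shift tool(m) [0.0025 0.0059 0.0267] turn [-0.04 -0.01  0.08]
```

View pics/c4.png

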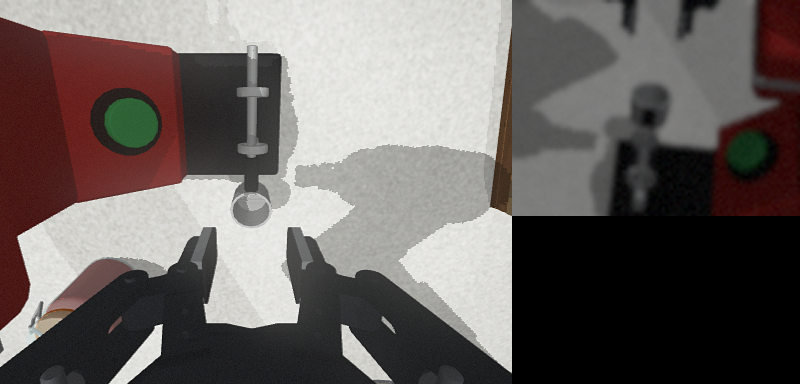

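```bash
cat > b.py <<'E'
from w import *
def cen(c,box):
  x0,y0,x1,y1=box;a=c['img'][y0:y1,x0:x1].astype(int);m=((a[...,1]>1.6*a[...,0])&(a[...,1]>1.4*a[...,2])&(a[...,1]>40)).astype(np.uint8)
  k=max(cv2.findContours(m,0,2)[0],key=cv2.contourArea);(cx,cy),ax,_=cv2.fitEllipse(k)
  return (cx+x0,cy+y0),ax
C=pickle.load(open('c0.pkl','rb'));W=pickle.load(open('w4.pkl','rb'));W3=pickle.load(open('w3.pkl','rb'))
L=[(C['top'],(165,180,200,210)),(C['scene'],(310,180,355,225)),(W,(80,80,175,170)),(W3,(0,20,100,120))]
o=[(c,)+cen(c,b) for c,b in L]
for q in o:print(np.round(q[1],1),np.round(q[2],1))
for sub in ([0,1],[2,3],[1,2,3],[0,1,2,3]):
  t=tri([o[i][:2] for i in sub]);print(sub,t.x.round(4),t.fun.round(1))
B=t.x
a=np.radians(76.45);gx=np.array([np.cos(a),np.sin(a),0]);d=B-[.5892,.1975,0];print('in grinder',d@gx,d@[-gx[1],gx[0],0])
n=-gx*np.sin(np.radians(40))+np.array([0,0,np.cos(np.radians(40))])
xt=np.array([gx[1],-gx[0],0]);R=np.c_[xt,np.cross(-n,xt),-n];print('n',n)
print('hover');go(B+.05*n,R)
E
python3 b.py
```

```text
[181.8 194.6] [15.8 15.8]
[331.  201.6] [ 9.9 12.4]
[131.  122.2] [47.5 54.1]
[40.1 70.9] [57.9 77. ]
[0, 1] [0.5794 0.1687 0.0996] [-0.3 -0.1 -0.4  0.1]
[2, 3] [0.5826 0.1676 0.0999] [ 0.1 -0.1 -0.   0.1]
[1, 2, 3] [0.5824 0.1673 0.1006] [-0.6  0.7  0.1  0.1 -0.2  0.1]
[0, 1, 2, 3] [0.5824 0.1675 0.1003] [ 0.2 -1.2 -0.5  0.7  0.1  0.2 -0.2  0.3]
in grinder -0.030752051254351088 -0.000379799053689997
n [-0.15060117 -0.62489615  0.76604444]
hover
now [0.499  0.0863 0.1867] clk 10.6 F [-0.2 -0.1 -0.5] w 0.472
 shift tool(m) [ 0.0621 -0.0663  0.0482] turn [39.96 -0.    0.04]
```

>>> carry_out --deltas '[[0.0,[0,0,0],[10,0,0]],[0.0,[0,0,0],[10,0,0]],[0.0,[0,0,0],[10,0,0]],[0.0,[0,0,0],[10,0,0]],[0.0,[0,0,0],[0,0,0]]]'

```text
clock: 11.22
position: [0.4989, 0.0835, 0.1853]
tcp_rot: [[0.971, -0.186, 0.152], [-0.241, -0.742, 0.626], [-0.004, -0.644, -0.765]]
force: [-0.2, 0.8, 0.2]
gripper_width: 0.001
gripper_force: 0.0
```

```bash
python3 b.py | tail -3; python3 -c "
from plant import observe;print(observe()['joints'])"
```

```text
hover
now [0.4989 0.0835 0.1853] clk 11.22 F [-0.2  0.8  0.2] w 0.001
 shift tool(m) [ 0.0612 -0.0231  0.0803] turn [-0.12 -0.08 -0.41]
[-0.06220378  0.17198439 -0.07914656 -0.7273827  -1.2665609   1.59679169]
```

>>> carry_out --deltas '[[0.0,[0.0305,-0.0115,0],[0,0,0]],[0.0,[0.0305,-0.0115,0],[0,0,0]],[0.0,[0,0,0.04],[0,0,0]],[0.0,[0,0,0.04],[0,0,0]],[0.0,[0,0,0],[0,0,0]]]'

```text
clock: 11.85
position: [0.5731, 0.1419, 0.1381]
tcp_rot: [[0.973, -0.179, 0.144], [-0.23, -0.745, 0.626], [-0.005, -0.642, -0.767]]
force: [-0.8, -0.7, 0.5]
gripper_width: 0.001
gripper_force: 0.0
```

```bash
python3 b.py | tail -2; python3 - <<'E'
from w import *
c=shot('wrist','w5');a=c['img'].astype(int);m=((a[...,1]>1.6*a[...,0])&(a[...,1]>1.4*a[...,2])&(a[...,1]>40)).astype(np.uint8)
for k in cv2.findContours(m,0,2)[0]:
  if cv2.contourArea(k)>200: print(cv2.boundingRect(k),cv2.fitEllipse(k))
print(proj(c,[.5824,.1675,.1003]))
E
```

```text
now [0.5731 0.1419 0.1381] clk 11.85 F [-0.8 -0.7  0.5] w 0.001
 shift tool(m) [ 0.003   0.0036 -0.0036] turn [0.06 0.35 0.01]
(231, 180, 55, 54) ((257.9810791015625, 206.59146118164062), (52.21709060668945, 53.36249923706055), 103.67118072509766)
[[255.80280435 207.66405875]]
```

>>> carry_out --deltas '[[0.0,[0.002,0.003,0.02],[0,0.3,0]],[0.0,[0,0,0.02],[0,0,0]],[0.0,[0,0,0.004],[0,0,0]],[0.0,[0,0,0.003],[0,0,0]],[0.0,[0,0,0],[0,0,0]]]'

```text
clock: 12.52
position: [0.5839, 0.1659, 0.104]
tcp_rot: [[0.972, -0.177, 0.157], [-0.237, -0.744, 0.625], [0.006, -0.644, -0.765]]
force: [-3.1, -1.7, 2.2]
gripper_width: 0.003
gripper_force: 1.2
```

```bash
python3 b.py | tail -2
```

```text
now [0.5839 0.1659 0.104 ] clk 12.53 F [-3.1 -1.7  2.2] w 0.003
 shift tool(m) [-0.0016  0.0014 -0.0464] turn [-0.09 -0.35  0.12]
```

>>> carry_out --deltas '[[0.0,[0,0,0.003],[0,0,0]],[0.0,[0,0,0.002],[0,0,0]],[0.0,[0,0,0.002],[0,0,0]],[0.0,[0,0,0],[0,0,0]],[0.0,[0,0,0],[0,0,0]]]'

```text
clock: 13.15
position: [0.5852, 0.1699, 0.099]
tcp_rot: [[0.972, -0.177, 0.158], [-0.237, -0.745, 0.624], [0.007, -0.644, -0.765]]
force: [-5.4, -4.8, 7.6]
gripper_width: -0.003
gripper_force: 5.3
```

```bash
python3 b.py | tail -2
```

```text
now [0.5852 0.1699 0.099 ] clk 13.15 F [-5.4 -4.8  7.6] w -0.003
 shift tool(m) [-0.0019  0.0014 -0.0529] turn [-0.08 -0.39  0.16]
```

>>> carry_out --deltas '[[0.0,[0,0,0.002],[0,0,0]],[0.0,[0,0,0.001],[0,0,0]],[0.0,[0,0,0.001],[0,0,0]],[0.0,[0,0,0],[0,0,0]],[0.0,[0,0,0],[0,0,0]]]'

```text
clock: 13.78
position: [0.5855, 0.1702, 0.0987]
tcp_rot: [[0.972, -0.173, 0.158], [-0.234, -0.746, 0.623], [0.01, -0.643, -0.766]]
force: [-15.9, -19.3, 27.9]
gripper_width: -0.002
gripper_force: 17.6
```

```bash
python3 b.py | tail -2
```

```text
now [0.5855 0.1702 0.0987] clk 13.78 F [-15.9 -19.3  27.9] w -0.002
 shift tool(m) [-0.002   0.0015 -0.0534] turn [ 0.01 -0.44  0.36]
```

>>> carry_out --deltas '[[0.0,[0,0,-0.006],[0,0,0]],[0.0,[0,0,-0.015],[0,0,0]],[0.0,[0,0,-0.03],[0,0,0]],[0.0,[0,0,-0.04],[0,0,0]],[0.0,[0,0,-0.04],[0,0,0]]]'

```text
clock: 14.4
position: [0.5651, 0.0906, 0.1962]
tcp_rot: [[0.971, -0.178, 0.157], [-0.237, -0.744, 0.625], [0.006, -0.644, -0.765]]
force: [0.0, 0.1, 0.7]
gripper_width: 0.001
gripper_force: 0.0
```

```bash
python3 - <<'E'
from w import *
from b import cen,C
s=observe();print(s['position'],s['force'],s['clock'])
c=vision.camera('scene');t=vision.camera('top')
for k,n,b in((c,'scene',(310,180,355,225)),):
  try: print(cen(k,b),cen(C[n],b))
  except Exception as e: print(e)
w=pickle.load(open('s4.pkl','rb'))['img'][185:235,275:310].astype(int);d=np.abs(c['img'][185:235,275:310].astype(int)-w)
print('loop region change',d.mean(),np.percentile(d,99))
ct,t0=t['img'].astype(int),C['top']['img'].astype(int)
for nm,(x,y) in dict(sugar=(279,139),jar=(119,273)).items(): print(nm,np.abs(ct-t0)[y-15:y+15,x-15:x+15].mean())
E
```

```text
[181.8 194.6] [15.8 15.8]
[331.  201.6] [ 9.9 12.4]
[131.  122.2] [47.5 54.1]
[40.1 70.9] [57.9 77. ]
[0, 1] [0.5794 0.1687 0.0996] [-0.3 -0.1 -0.4  0.1]
[2, 3] [0.5826 0.1676 0.0999] [ 0.1 -0.1 -0.   0.1]
[1, 2, 3] [0.5824 0.1673 0.1006] [-0.6  0.7  0.1  0.1 -0.2  0.1]
[0, 1, 2, 3] [0.5824 0.1675 0.1003] [ 0.2 -1.2 -0.5  0.7  0.1  0.2 -0.2  0.3]
in grinder -0.030752051254351088 -0.000379799053689997
n [-0.15060117 -0.62489615  0.76604444]
hover
now [0.5651 0.0906 0.1962] clk 14.4 F [0.  0.1 0.7] w 0.001
 shift tool(m) [-0.0017  0.0014  0.0742] turn [-0.1  -0.35  0.08]
[0.56510038 0.09058063 0.19622843] [0.02544313 0.12028664 0.74504948] 14.4
((331.1996192932129, 201.82177352905273), (10.340327262878418, 12.444690704345703)) ((331.01271629333496, 201.5595932006836), (9.914484024047852, 12.443827629089355))
loop region change 3.0165714285714285 29.0
sugar 21.70259259259259
jar 13.419629629629629
```

>>> carry_out --deltas '[[0.0,[-0.01,0,-0.05],[0,0,0]],[0.0,[-0.03,0,-0.04],[0,0,0]],[0.0,[-0.05,0,0],[0,0,0]],[0.0,[-0.05,0,0],[0,0,0]],[0.0,[-0.05,0,0],[0,0,0]]]'

```text
clock: 15.12
position: [0.3652, 0.0806, 0.2627]
tcp_rot: [[0.971, -0.178, 0.157], [-0.237, -0.743, 0.625], [0.005, -0.645, -0.765]]
force: [0.8, -0.4, 1.4]
gripper_width: 0.004
gripper_force: 0.0
```

```bash
python3 - <<'E' | tail -5
from w import *
from b import C
s=observe();print(s['position'].round(3),s['force'].round(1),s['clock'])
c=vision.camera('scene')['img'];t=vision.camera('top')['img']
def tm(a,b,x,y,h):
  r=cv2.matchTemplate(b[y-h-12:y+h+12,x-h-12:x+h+12],a[y-h:y+h,x-h:x+h],cv2.TM_CCOEFF_NORMED);_,v,_,l=cv2.minMaxLoc(r);return round(v,3),(l[0]-12,l[1]-12)
s4=pickle.load(open('s4.pkl','rb'))['img'];T0=C['top']['img'];S0=C['scene']['img']
print('sugar top',tm(T0,t,279,139,17),'scene',tm(S0,c,253,277,20))
print('jar top',tm(T0,t,119,273,17))
print('scoop vs after release (scene)',tm(s4,c,293,210,14))
print('button',tm(S0,c,331,202,9))
E
```

```text
[0.365 0.081 0.263] [ 0.8 -0.4  1.4] 15.125
sugar top (0.972, (0, 0)) scene (0.966, (0, 0))
jar top (0.999, (0, 0))
scoop vs after release (scene) (0.992, (0, 0))
button (0.962, (0, 0))
```

Nothing has moved since the release: the scoop still hangs in the loops, the button is back up, and the sugar bowl and jam jar are where they were.

```bash
python3 -c "
from plant import workorder;print(workorder.job_done())"
```

```text
the job is handed in; nothing more can be done
None
```

The scoop hangs through both loops with its tip about 33 mm past the second; the button was then pressed to its stop and came back up, the bowl and jar stayed put, and the job is handed in at about 15 s.

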